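# Angle a spare guide bar past a post into its rack

## Task

Push the loose aluminium guide bar into the grey rack until it lies fully home, flat along the back rail between the two cheeks. The steel post at the mouth of the rack blocks the way straight in, so push one end of the bar in behind the post first and then swing the other end in. Push it along the table with the fingers only, never lifting or tipping it, and leave the other things on the table where they are.

Things in the scene. Friction and masses are not known exactly. Their poses are not given: they have to be found in the camera images.
- bar: Loose spare guide bar of plain aluminium box section with black end plugs, lying on the table: 160 mm long, 20 mm wide, 22 mm high, 0.15 to 0.28 kg. Origin: centre of its underside (on the table, z = 0). Its y axis runs along its length, its z axis up; the two ends are alike. It starts about 70 mm in front of the mouth, roughly parallel to it.
- bar_end_a (a point): Centre of the bar's end face at its own +y end, 80 mm from the bar's middle, 11 mm above its underside.
- bar_end_b (a point): Centre of the bar's end face at its own -y end, 80 mm from the bar's middle, 11 mm above its underside.
- rack: Grey steel rack fixed on the table, a U seen from above without a floor (the bar slides on the table). Origin: middle of its open mouth, z = 0; x axis into the rack (roughly to the robot's left: the mouth opens to the right); y axis along the mouth, towards the robot. The bay inside is 186 mm wide (cheeks at y = +-93 mm) and 48 mm deep (mouth at x = 0, face of the back rail at x = 48 mm). Rail and cheeks are 8 mm thick, 26 mm high.
- home (a point): Point on the table in the bay where the middle of the bar's underside is when the bar lies home against the back rail: 38 mm into the rack from the middle of the mouth. A few mm either way along the rail does not matter.
- post: Upright round steel post, 14 mm thick, 55 mm high, fixed on the line of the rack's mouth: rack x = 0, y = +60 or -60 mm (the side varies). Origin: centre of its foot. From the post to the far cheek are 146 mm clear, too narrow for the bar to pass straight; behind the post are 41 mm up to the rail. At the other side of the mouth is only a flat cover plate that obstructs nothing.
- reel_low (a point): Lowest point of the upright tape reel of the machine at the left, about 0.47 m above the table; a fixed obstacle overhead for arm and wrist. The reel is 40 mm thick in x and reaches 85 mm to either side in y and 180 mm up from here. The machine itself stands at the left (y above 0.28 m), its belts 0.20 m and its fittings up to 0.31 m high.
- thumb_wax: Round white tin, 49 mm in diameter, 22 mm high, left of the rack; a bystander. Origin: centre of its underside.
- clear_tape: Small roll of tape lying flat, 54 mm in diameter, 18 mm high, beyond the rack; a bystander. Origin: centre of its underside.
- tape_measure: Grey tape measure, 32 x 65 x 54 mm high, near the table's front edge; a bystander. Origin: centre of its underside.
- spare_roller: White flanged roller standing on end, 37 mm in diameter, 34 mm high, between rack and machine; a bystander. Origin: centre of its underside.

How it is judged:
On the way:
1. one end of the bar is in the bay, past the line of the post, while the other end is still outside (((x of bar_end_a in the frame of rack above 0.012 m and x of bar_end_b in the frame of rack below -0.005 m) or (x of bar_end_b in the frame of rack above 0.012 m and x of bar_end_a in the frame of rack below -0.005 m))).
At the end, for the whole second after the job is handed in: The bar lies at rest on the table in the bay, behind the post and between the cheeks, with both ends within 8 mm of touching the back rail (x of bar_end_a in the frame of rack between 0.03 and 0.045 m and x of bar_end_b in the frame of rack between 0.03 and 0.045 m and y of bar in the frame of rack between -0.02 and 0.02 m and height (world z) of bar below 0.004 m and angle between bar's own z axis and vertical below 0.06 rad and linear speed of bar below 0.01 m/s and angular speed of bar below 0.05 rad/s).
It fails at once if the bar is lifted off the table or tipped (height (world z) of bar above 0.01 m or angle between bar's own z axis and vertical above 0.15 rad or height (world z) of any of bar_end_a, bar_end_b above 0.027 m).
It fails at once if the bar is pushed with the arm or the gripper's body instead of the fingers (contact force between the arm and bar above 3 N).
It fails at once if another thing on the table (tin, tape, tape measure or roller) is displaced by more than 25 mm (distance of any of thumb_wax, clear_tape, tape_measure, spare_roller from where it was at the start of the episode above 0.025 m).
It also fails if it takes over 72 s, if anything falls off the work surface, if the arm or the gripper's body presses on something with over 40 N, if the wrist force passes 120 N, or if a joint passes its speed limit or range.

## Robot

A 6-joint arm with a two-finger parallel gripper is mounted at the origin on a cart in front of the work surface, level with it; the furniture and walls round the work are solid. World frame = base frame: x ahead of the robot, y to its left, z up, the work surface at z = 0. Lengths are in m, angles in rad, forces in N, time in s.
With the tool pointing down it reaches from about 0.35 to 0.975 m from the base axis. Payload 4.9 kg.
Tool frame: the origin (TCP) lies between the finger pads; the fingertips stand 22 mm ahead of it and the grasp point (between the pads) lies 3 mm ahead of it; z points along the fingers, y is the line along which they close (so a half turn about z gives the same grasp; the last joint's range is limited). The gripper opens to 85 mm and grips with 20 to 120 N. Pads are 22 mm wide; open, the fingers measure 114 mm over their backs; the gripper's body (76 mm by 85 mm) begins 54 mm behind the grasp point. The pads swing forward as they close: fully open they stand 13 mm farther back than shut.
Start: joints at [1.085, 0.053, 1.613, -0, 1.476, -0.119], TCP at [0.224, 0.583, 0.253] pointing down, gripper open.
Joint ranges: [-3.01, 3.01], [-1.01, 2.22], [0.06, 2.58], [-1.02, 4.17], [0.09, 2.62], [-3.14, 3.14]. Speed limits (rad/s): [2.57, 2.57, 3.14, 3.14, 3.14, 3.14].

## Interface

Orientations are given as a unit quaternion [w, x, y, z].
In Python, from plant import state, grab_frame, get_calibration, job_done, recognise, regions_of gives the robot as it stands.
- The arm moves only by the tool apply_moves, never from a script. Its argument "targets" is a list of rows, each an object with "translation": the shift along the tool's x, y, z normalised to -1 to 1, where 1 is 100 mm, a list of three; "twist": the turn about the tool's z normalised to -1 to 1, where 1 is 0.1 rad; "hand": the opening, from 0 (shut) to 1 (fully open). A call has 1 to 8 rows; each row shifts and turns the commanded pose from where the row before left it, along the tool's axes as they then stand; what a row does not reach is not made up. A row lasts 1/10 s, in which the tool goes at most 50 mm and 8.59 degrees, less where a joint would pass 70% of its speed; a pose out of reach is approached as far as the arm can. A call with a number of a shift or a turn outside -1 to 1 is refused whole. A call with a gripper value outside its range is refused whole. The fingers move at their own pace and stop on an object; the grip force is fixed at half the most. Time passes only in rows, so rows that do not move let the fingers close. It gives the time, the measured TCP pose, the force, the opening and the grip force at its end, in the units of the state.
- state(): the state, without advancing time (a new reading comes with each control period).
- grab_frame(name): name is "scene" or "top" or "wrist"; returns the picture (420x560x3 uint8, red, green, blue); there is no depth.
- get_calibration(name): a dict with "camera_matrix" (3x3 intrinsics, pixels), "pose" (4x4, takes a point from camera to world coordinates). Camera axes: x right, y up, looking along -z (the intrinsics and any distortion apply to the point x, -y, -z); pixel columns grow to the right and rows downward; lengths in m; the calibration is good to about 2 mm. A picture is of the moment at which its call begins: read the wrist's pose just before it. get_calibration takes no time and is no camera call; for the wrist camera it gives the pose at the moment of the call.
- job_done(): hands the job in; it is judged then, once.
Trained networks look in the newest picture that a camera, given by its name, has taken for a name from the list of things; names that differ only in an ending like _2 or _b are one class to them, and where a whole thing is asked for, a point or a joint stands for the part that bears it (a point fixed in the world has none). Each returns a list of dicts, best first, with "score" (0 to 1); they miss things now and then, are a little off and sometimes report something else, mostly with a low value. They report only what shows in the picture. A call takes as long as a camera call.
- recognise(camera, query): "point" ([x, y, z] in m, in world coordinates, good to about 4 mm: the middle of the surface that is visible of it).
- regions_of(camera, query): "pixels" (420x560 bool, what is visible of it).
The state is a dict: "time": time; "joint_pos": joint angles; "joint_vel": joint speeds; "joint_efforts": joint torques, N m; "tool_pos": TCP position; "tool_rot": TCP orientation; "contact_force": force on the tool from outside, world axes, zero at the start; "ft_torque": the same for the moment, N m; "gripper_width": opening from 0.0 (shut) to 1.0 (fully open); "grasp_force": force on a finger pad.
Only numpy, scipy, OpenCV 4.12 (cv2) and the standard library are available. Lean on these libraries where they do the work, as an engineer would, in place of code of your own. Each camera call takes 0.05 s, during which the arm holds its last target. There are 200 camera calls.

## Working session

There is one attempt and no reset: what is moved stays moved. The work goes in short steps, Python scripts to look and compute and a tool call to move; the robot and the scene stay as the last step left them, time stands still between calls to the robot, and variables do not carry over. Pictures are saved under pics/ and viewed, at most 10 in all, crops included, and the job is handed in when it is done.

Besides the shell and the picture viewer there is one more tool, called after ">>>" as name([rows], argument=value, ...), one row to a line, values as JSON. apply_moves: Moves the arm, as the interface text tells. Its arguments: {"type":"object","properties":{"targets":{"type":"array"}},"required":["targets"]}

```bash
mkdir -p pics
cat > h.py <<'E'
import numpy as np, cv2
from plant import *
def save(cam,name):
    f=grab_frame(cam); cv2.imwrite(f'pics/{name}.png',cv2.cvtColor(f,cv2.COLOR_RGB2BGR)); return f
def pix2w(cam,uv,z):
    c=get_calibration(cam);K=np.array(c['camera_matrix']);T=np.array(c['pose'])
    d=np.linalg.solve(K,np.array([uv[0],uv[1],1.]));d=T[:3,:3]@(d*[1,-1,-1]);o=T[:3,3]
    return o+d*(z-o[2])/d[2]
E
python3 - <<'E'
from h import *
save('top','t0');
for n in ['bar','rack','post','thumb_wax','clear_tape','tape_measure','spare_roller']:
    print(n,[(np.round(r['point'],3),round(r['score'],2)) for r in recognise('top',n)[:2]])
s=state();print(s['tool_pos'],s['tool_rot'],s['time'])
print(get_calibration('top'))
E
```

```text
bar [(array([ 0.578, -0.237,  0.022]), 0.71)]
rack [(array([ 0.564, -0.127,  0.026]), 0.76)]
post [(array([ 0.511, -0.183,  0.004]), 0.52)]
thumb_wax [(array([0.666, 0.031, 0.023]), 0.48)]
clear_tape [(array([ 0.734, -0.162,  0.019]), 0.8)]
tape_measure [(array([ 0.364, -0.115,  0.052]), 0.76)]
spare_roller [(array([ 0.573, -0.236,  0.019]), 0.7), (array([0.451, 0.044, 0.033]), 0.63)]
[0.22410676 0.58335797 0.25314733] [-3.52340453e-05  1.82371129e-01  9.83229759e-01 -1.07833100e-04] 0.4
{'camera_matrix': array([[468.7564196 ,   0.        , 285.0970846 ],
       [  0.        , 468.7564196 , 203.93142911],
       [  0.        ,   0.        ,   1.        ]]), 'pose': array([[ 0.00963266,  0.98773335, -0.15585264,  0.40423335],
       [-0.99938536,  0.00425583, -0.03479642, -0.11753697],
       [-0.03370631,  0.15609203,  0.98716724,  1.21850498],
       [ 0.        ,  0.        ,  0.        ,  1.        ]])}
```

View pics/t0.png

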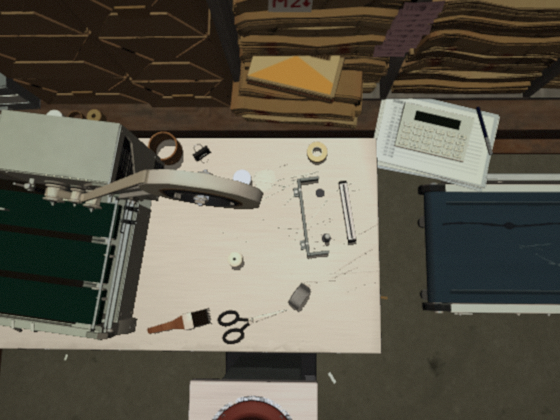

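Top view: rack at about (310,217), post at its near end (326,238), cover plate at (319,193), bar at (347,212), and the reel overhead at about (205,190). I'll measure more precisely next.

```bash
cat >> h.py <<'E'
def mask(cam,n):
    r=regions_of(cam,n); return r[0]['pixels'].astype(np.uint8) if r else None
def barrect(cam='top',n='bar',z=0.022):
    m=mask(cam,n); ys,xs=np.nonzero(m)
    P=np.array([pix2w(cam,(x,y),z)[:2] for x,y in zip(xs,ys)],np.float32)
    return cv2.minAreaRect(P*1000), m
E
python3 - <<'E'
from h import *
f=save('top','t1')
r,m=barrect(); print('bar',r,m.sum())
r2,m2=barrect(n='rack',z=0.026); print('rack',r2, np.round(cv2.boxPoints(r2)))
for n in ['post','reel_low']:
    for a in recognise('top',n)[:3]: print(n,np.round(a['point'],3),a['score'])
c=cv2.resize(f[165:275,270:400],None,fx=6,fy=5.4,interpolation=cv2.INTER_CUBIC)[...,::-1].copy()
cv2.imwrite('pics/c1.png',c)
E
```

```text
bar ((575.8162841796875, -235.217041015625), (162.82162475585938, 24.802629470825195), 9.477041244506836) 554
rack ((564.2638549804688, -137.98028564453125), (204.41278076171875, 70.23139953613281), 7.551723480224609) [[ 458. -117.]
 [ 468. -186.]
 [ 670. -159.]
 [ 661.  -90.]]
post [ 0.51  -0.184  0.006] 0.49Traceback (most recent call last):
  File "<stdin>", line 6, in <module>
ValueError: it knows: bar, bar_end, clear_tape, home, post, rack, spare_roller, tape_measure, thumb_wax
```

Run:
```python
from h import *
f=save('top','t2')
c=cv2.resize(f[165:275,270:400],None,fx=6,fy=5.4,interpolation=cv2.INTER_CUBIC)[...,::-1].copy()
cv2.imwrite('pics/c1.png',c)
for uv in [(201,195),(150,185),(260,195)]: print(uv,np.round(pix2w('top',uv,0.56),3))
for n in ['bar_end','home']:
    for a in recognise('top',n)[:3]: print(n,np.round(a['point'],3),a['score'])
T=np.array(get_calibration('wrist')['pose']);s=state()
from scipy.spatial.transform import Rotation as R
q=s['tool_rot'];Rt=R.from_quat([q[1],q[2],q[3],q[0]]).as_matrix();print(Rt.round(3));print((Rt.T@T[:3,:3]).round(3),(Rt.T@(T[:3,3]-s['tool_pos'])).round(4))
```

```text
(201, 195) [0.521 0.027 0.56 ]
(150, 185) [0.535 0.101 0.56 ]
(260, 195) [ 0.521 -0.058  0.56 ]
bar_end [ 0.573 -0.235  0.017] 0.69
home [ 0.564 -0.124  0.025] 0.8
[[-0.933  0.359  0.   ]
 [ 0.359  0.933 -0.   ]
 [-0.    -0.    -1.   ]]
[[-0.     0.96   0.281]
 [ 1.     0.     0.   ]
 [ 0.     0.281 -0.96 ]] [ 0.0718  0.0011 -0.1187]
```

View pics/c1.png

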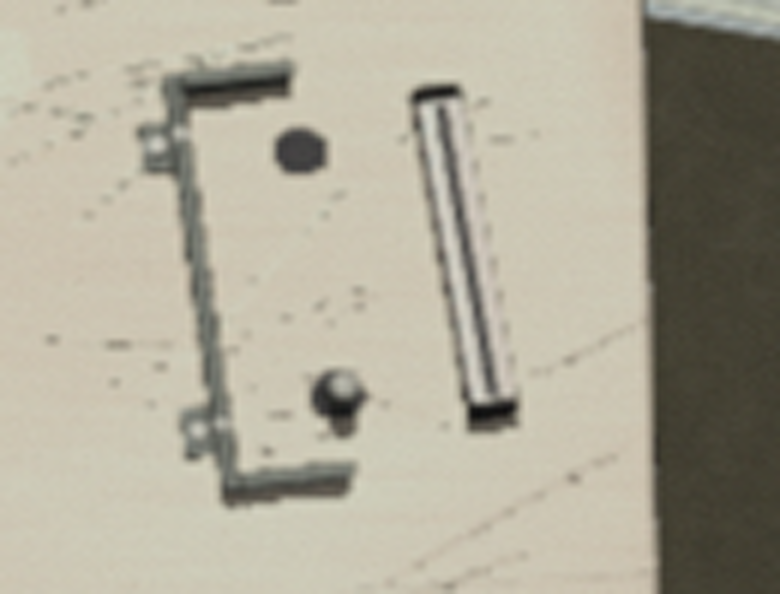

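Run:
```python
from h import *
def P(c,z): return np.round(pix2w('top',(270+c[0]/6,165+c[1]/5.4),z)[:2]*1000,1)
for n,c,z in [('railfar',(163,78),.026),('railnear',(223,498),.026),('tipfar',(292,68),.026),('tipnear',(354,466),.026),('postbase',(343,430),0),('posttop',(342,385),.055),('plate',(300,151),0),('bFL',(413,92),.022),('bFR',(460,90),.022),('bNL',(470,405),.022),('bNR',(516,402),.022)]: print(n,P(c,z))
```

```text
railfar [ 657.  -106.2]
railnear [ 456.4 -132.6]
tipfar [ 662. -162.]
tipnear [ 471.7 -187.7]
postbase [ 490.4 -184.6]
posttop [ 507.1 -181.3]
plate [ 626.3 -166.4]
bFL [ 651.2 -214.3]
bFR [ 652.3 -234.6]
bNL [ 501.  -237.2]
bNR [ 502.5 -256.6]
```

>>> apply_moves([
  {"translation":[0,0,-0.45],"twist":0,"hand":1},
  {"translation":[0,0,-0.45],"twist":0,"hand":1},
  {"translation":[0,-0.45,0],"twist":0,"hand":1},
  {"translation":[0,-0.45,0],"twist":0,"hand":1},
  {"translation":[0,-0.45,0],"twist":0,"hand":1},
  {"translation":[0,-0.45,0],"twist":0,"hand":1},
])

```text
time: 1.35
tool_pos: [0.1589, 0.4139, 0.3433]
tool_rot: [0.0, 0.182, 0.983, 0.0]
contact_force: [-0.7, 0.1, 1.3]
gripper_width: 1.001
grasp_force: 0.0
```

Rack origin ≈ (0.5655,-0.175) with its inward axis rotated by 7.5°, the post on the robot side and the bar centre at about rack (-62,-3). Next: transit along a small radius, clear of the reel.

```bash
cat >> h.py <<'E'
O=np.array([.5655,-.175]); TH=np.radians(7.5)
RX=np.array([-np.sin(TH),np.cos(TH)]);RY=np.array([-np.cos(TH),-np.sin(TH)])
def r2w(x,y): return O+x/1000*RX+y/1000*RY
def w2r(p): d=np.array(p[:2])-O; return np.array([d@RX,d@RY])*1000
def tool():
    s=state();w,x,y,z=s['tool_rot']
    psi=np.arctan2(1-2*(x*x+z*z),2*(x*y-w*z))
    return np.array(s['tool_pos']),psi,s
def plan(wps,step=.045,tw=.1):
    """wps: (worldx,worldy,z,psi_deg) -> rows in tool units"""
    p,psi,_=tool()
    for wx,wy,z,pd in wps:
        q=np.array([wx,wy,z]);dpsi=-(np.radians(pd)-psi)
        n=int(np.ceil(max(np.linalg.norm(q-p)/step,abs(dpsi)/tw,1)-1e-6));d=(q-p)/n
        for i in range(n):
            xt=np.array([-np.sin(psi),np.cos(psi)]);yt=np.array([np.cos(psi),np.sin(psi)])
            print([round(float(v)*10,2) for v in (d[:2]@xt,d[:2]@yt,-d[2])],round(dpsi/n*10,2))
            psi-=dpsi/n
        p=q;print('--')
E
python3 - <<'E'
from h import *
t=tool();print(t[0],np.degrees(t[1]))
a=r2w(-28,-68);print(a)
plan([(.33,.25,.32,69),(.40,.05,.30,45),(.43,-.15,.26,20),(a[0],a[1],.15,7.5)])
E
```

```text
[0.15892788 0.41389571 0.34329907] 68.99426599377043
[ 0.63657298 -0.19388468]
[-0.36, -0.15, 0.04] -0.0
[-0.36, -0.15, 0.04] -0.0
[-0.36, -0.15, 0.04] -0.0
[-0.36, -0.15, 0.04] -0.0
[-0.36, -0.15, 0.04] -0.0
[-0.36, -0.15, 0.04] -0.0
--
[-0.27, -0.32, 0.04] 0.84
[-0.3, -0.3, 0.04] 0.84
[-0.32, -0.27, 0.04] 0.84
[-0.35, -0.24, 0.04] 0.84
[-0.37, -0.22, 0.04] 0.84
--
[-0.33, -0.24, 0.08] 0.87
[-0.34, -0.21, 0.08] 0.87
[-0.36, -0.18, 0.08] 0.87
[-0.38, -0.15, 0.08] 0.87
[-0.39, -0.11, 0.08] 0.87
--
[-0.19, 0.3, 0.18] 0.36
[-0.18, 0.31, 0.18] 0.36
[-0.16, 0.31, 0.18] 0.36
[-0.15, 0.32, 0.18] 0.36
[-0.14, 0.32, 0.18] 0.36
[-0.13, 0.33, 0.18] 0.36
--
```

>>> apply_moves([
  {"translation":[-0.36,-0.15,0.04],"twist":0,"hand":0},
  {"translation":[-0.36,-0.15,0.04],"twist":0,"hand":0},
  {"translation":[-0.36,-0.15,0.04],"twist":0,"hand":0},
  {"translation":[-0.36,-0.15,0.04],"twist":0,"hand":0},
  {"translation":[-0.36,-0.15,0.04],"twist":0,"hand":0},
  {"translation":[-0.36,-0.15,0.04],"twist":0,"hand":0},
  {"translation":[-0.27,-0.32,0.04],"twist":0.84,"hand":0},
  {"translation":[-0.3,-0.3,0.04],"twist":0.84,"hand":0},
])

```text
time: 2.15
tool_pos: [0.3571, 0.1728, 0.3113]
tool_rot: [0.0, 0.266, 0.964, 0.0]
contact_force: [1.3, 0.2, 0.3]
gripper_width: -0.002
grasp_force: 0.0
```

>>> apply_moves([
  {"translation":[-0.32,-0.27,0.04],"twist":0.84,"hand":0},
  {"translation":[-0.35,-0.24,0.04],"twist":0.84,"hand":0},
  {"translation":[-0.37,-0.22,0.04],"twist":0.84,"hand":0},
  {"translation":[-0.33,-0.24,0.08],"twist":0.87,"hand":0},
  {"translation":[-0.34,-0.21,0.08],"twist":0.87,"hand":0},
  {"translation":[-0.36,-0.18,0.08],"twist":0.87,"hand":0},
  {"translation":[-0.38,-0.15,0.08],"twist":0.87,"hand":0},
  {"translation":[-0.39,-0.11,0.08],"twist":0.87,"hand":0},
])

```text
time: 2.95
tool_pos: [0.4293, -0.1477, 0.2593]
tool_rot: [0.001, 0.575, 0.818, 0.0]
contact_force: [0.5, 0.5, 0.9]
gripper_width: 0.005
grasp_force: 0.0
```

Run:
```python
from h import *
t=tool();print(t[0],np.degrees(t[1]),t[2]['gripper_width'],np.round(t[2]['joint_pos'],2))
a=r2w(-28,-68)
plan([(.53,-.25,.22,10),(a[0],a[1],.15,7.5)])
```

```text
[ 0.42927746 -0.14773111  0.25929424] 19.760738646054172 0.004746584308047428 [-0.5  -0.38  1.99  0.    1.53 -0.84]
[-0.33, 0.15, 0.1] 0.43
[-0.32, 0.16, 0.1] 0.43
[-0.31, 0.18, 0.1] 0.43
[-0.3, 0.19, 0.1] 0.43
--
[0.09, 0.29, 0.18] 0.11
[0.1, 0.29, 0.18] 0.11
[0.1, 0.28, 0.18] 0.11
[0.1, 0.28, 0.18] 0.11
--
```

>>> apply_moves([
  {"translation":[-0.33,0.15,0.1],"twist":0.43,"hand":0},
  {"translation":[-0.32,0.16,0.1],"twist":0.43,"hand":0},
  {"translation":[-0.31,0.18,0.1],"twist":0.43,"hand":0},
  {"translation":[-0.3,0.19,0.1],"twist":0.43,"hand":0},
  {"translation":[0.09,0.29,0.0],"twist":0.11,"hand":0},
  {"translation":[0,0,0],"twist":0.11,"hand":0},
])

```text
time: 3.55
tool_pos: [0.5589, -0.2336, 0.2185]
tool_rot: [-0.001, 0.65, 0.76, 0.0]
contact_force: [-1.2, -0.6, -0.1]
gripper_width: 0.002
grasp_force: 0.0
```

Run:
```python
from h import *
t=tool();print(t[0],np.degrees(t[1]))
f=save('wrist','w1')
r,m=barrect('wrist'); print('bar',r,'rack',w2r(np.array(r[0])/1000))
for n in ['post','home','bar_end']:
    for a in recognise('wrist',n)[:2]: print(n,np.round(a['point'],3),a['score'],w2r(a['point']))
```

```text
[ 0.55886683 -0.2335507   0.21845744] 8.905152181835668Traceback (most recent call last):
  File "<stdin>", line 4, in <module>
  File "h.py", line 13, in barrect
    P=np.array([pix2w(cam,(x,y),z)[:2] for x,y in zip(xs,ys)],np.float32)
                ~~~~~^^^^^^^^^^^^^
  File "h.py", line 6, in pix2w
    c=get_calibration(cam);K=np.array(c['camera_matrix']);T=np.array(c['pose'])
ValueError: time passes only in moves, steps and waits
```

View pics/w1.png

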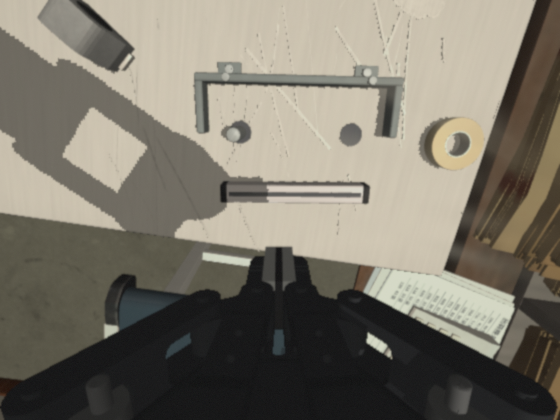

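Wrist view: rail from (196,74) to (402,82), cheek tips at (202,132) and (391,136), post at (234,132), bar from (222,192) to (368,194).

```bash
cat >> h.py <<'E'
def pix2w(cam,uv,z):
    c=get_calibration(cam);K=np.array(c['camera_matrix']);T=np.array(c['pose'])
    uv=np.atleast_2d(np.array(uv,float))
    d=np.linalg.solve(K,np.c_[uv,np.ones(len(uv))].T);d=T[:3,:3]@(d*np.array([[1],[-1],[-1]]));o=T[:3,3:]
    return (o+d*(z-o[2])/d[2]).T
def barrect(cam='wrist',n='bar',z=0.022):
    m=mask(cam,n); ys,xs=np.nonzero(m)
    P=pix2w(cam,np.c_[xs,ys],z)[:,:2]
    return cv2.minAreaRect((P*1000).astype(np.float32)), m
def bar(cam='wrist'):
    """bar centre in rack mm, alpha deg (near end in = +), size"""
    grab_frame(cam);r,m=barrect(cam);b=cv2.boxPoints(r)
    e=[b[1]-b[0],b[2]-b[1]];l=max(e,key=np.linalg.norm);a=np.degrees(np.arctan2(l[1],l[0]))
    a=(a+90)%180-90
    print('bar centre',w2r(np.array(r[0])/1000).round(1),'alpha',round(7.5-a,1),'size',np.round(r[1],1),'npx',m.sum())
    return m
E
python3 - <<'E'
from h import *
t=tool();print(w2r(t[0]))
for n,uv,z in [('railcorners',[(196,74),(402,82)],.026),('tips',[(202,132),(391,136)],.026),('posttop',[(231,133)],.055),('barcorners',[(222,182),(368,184),(222,202),(368,203)],.022)]:
    p=pix2w('wrist',uv,z);print(n,p.round(4)[:,:2].tolist(),[w2r(q).round(1).tolist() for q in p])
bar();print('top');bar('top')
E
```

```text
[-57.14954852  15.88829132]
railcorners [[0.4627, -0.1344], [0.6574, -0.111]] [[53.7, 96.7], [51.4, -99.5]]
tips [[0.4728, -0.1868], [0.66, -0.1614]] [[0.4, 93.4], [1.1, -95.4]]
posttop [[0.5057, -0.1813]] [[1.5, 60.1]]
barcorners [[0.4971, -0.2352], [0.6502, -0.2134], [0.4994, -0.2571], [0.6551, -0.2337]] [[-50.8, 75.6], [-49.1, -78.9], [-72.7, 76.3], [-69.9, -81.2]]
bar centre [-59.9  -2.8] alpha -1.0 size [159.3  23.4] npx 3112
top
bar centre [-61.2   7.8] alpha -1.8 size [117.3  21.2] npx 223
```

Run:
```python
from h import *
a=r2w(-28,-68);b=r2w(-42,-67);c=r2w(-98,-55)
plan([(*a,.10,7.5),(*a,.028,7.5)]);
```

```text
[0.07, 0.21, 0.3] 0.06
[0.07, 0.21, 0.3] 0.06
[0.07, 0.21, 0.3] 0.06
[0.07, 0.21, 0.3] 0.06
--
[0.0, 0.0, 0.36] 0.0
[0.0, 0.0, 0.36] 0.0
--
```

>>> apply_moves([
  {"translation":[0.07,0.21,0.3],"twist":0.06,"hand":0},
  {"translation":[0.07,0.21,0.3],"twist":0.06,"hand":0},
  {"translation":[0.07,0.21,0.3],"twist":0.06,"hand":0},
  {"translation":[0.07,0.21,0.3],"twist":0.06,"hand":0},
  {"translation":[0,0,0.3],"twist":0,"hand":0},
  {"translation":[0,0,0.2],"twist":0,"hand":0},
  {"translation":[0,0,0.18],"twist":0,"hand":0},
  {"translation":[0,0,0.03],"twist":0,"hand":0},
])

```text
time: 4.65
tool_pos: [0.6343, -0.1934, 0.0258]
tool_rot: [-0.002, 0.659, 0.752, -0.001]
contact_force: [-1.4, 0.5, -1.2]
gripper_width: -0.001
grasp_force: 0.0
```

>>> apply_moves([
  {"translation":[-0.05,0,0],"twist":0,"hand":0},
  {"translation":[-0.08,0,0],"twist":0,"hand":0},
  {"translation":[-0.08,-0.01,0],"twist":0,"hand":0},
  {"translation":[-0.08,-0.01,0],"twist":0,"hand":0},
  {"translation":[-0.08,-0.02,0],"twist":0,"hand":0},
  {"translation":[-0.08,-0.02,0],"twist":0,"hand":0},
  {"translation":[-0.08,-0.03,0],"twist":0,"hand":0},
  {"translation":[-0.05,-0.02,0],"twist":0,"hand":0},
])

```text
time: 5.45
tool_pos: [0.6326, -0.2539, 0.0284]
tool_rot: [0.0, 0.66, 0.752, -0.0]
contact_force: [1.0, 1.1, 0.7]
gripper_width: 0.0
grasp_force: 0.6
```

Run:
```python
from h import *
t=tool();print(t[0],w2r(t[0]),np.degrees(t[1]))
bar();save('wrist','w2');bar('top')
```

```text
[ 0.63263305 -0.25387287  0.02835158] [-86.96071809 -56.26374054] 7.475193933664074
bar centre [-77.3  -0.2] alpha 24.7 size [ 29.8 141.9] npx 13862Traceback (most recent call last):
  File "<stdin>", line 3, in <module>
  File "h.py", line 45, in bar
    grab_frame(cam);r,m=barrect(cam);b=cv2.boxPoints(r)
                        ~~~~~~~^^^^^
  File "h.py", line 40, in barrect
    m=mask(cam,n); ys,xs=np.nonzero(m)
                         ~~~~~~~~~~^^^
    return _wrapfunc(a, 'nonzero')
    return _wrapit(obj, method, *args, **kwds)
    result = getattr(arr, method)(*args, **kwds)
ValueError: Calling nonzero on 0d arrays is not allowed. Use np.atleast_1d(scalar).nonzero() instead.
```

View pics/w2.png

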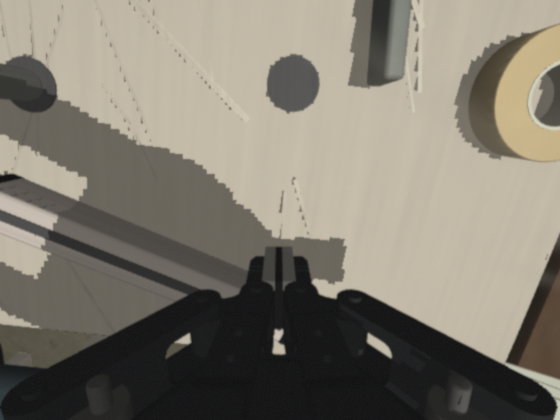

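The bar is turning as planned, near end in by about 25°. I'll push a little more, then rise and look.

>>> apply_moves([
  {"translation":[-0.07,-0.04,0],"twist":0,"hand":0},
  {"translation":[-0.07,-0.04,0],"twist":0,"hand":0},
  {"translation":[-0.06,-0.04,0],"twist":0,"hand":0},
  {"translation":[0.1,0,0],"twist":0,"hand":0},
  {"translation":[0.05,0,-0.45],"twist":0,"hand":0},
  {"translation":[-0.3,-0.2,-0.45],"twist":0,"hand":0},
  {"translation":[-0.3,-0.2,-0.45],"twist":0,"hand":1},
  {"translation":[0,0,-0.3],"twist":0,"hand":1},
])

```text
time: 6.5
tool_pos: [0.5931, -0.3182, 0.1846]
tool_rot: [0.002, 0.66, 0.751, -0.0]
contact_force: [1.3, 0.1, 0.9]
gripper_width: 0.334
grasp_force: 0.0
```

Run:
```python
from h import *
t=tool();print(t[0],w2r(t[0]),np.degrees(t[1]))
bar()
```

```text
[ 0.59313754 -0.31817172  0.18462362] [-145.55429175   -8.71343848] 7.336753405848536
bar centre [-92.2   9.6] alpha 37.8 size [ 21.9 161.1] npx 4159
```

Run:
```python
from h import *
a=r2w(-116,28); plan([(*a,.10,-30.3),(*a,.016,-30.3)])
```

```text
[0.04, -0.06, 0.13] 0.94
[0.04, -0.06, 0.13] 0.94
[0.03, -0.06, 0.13] 0.94
[0.02, -0.07, 0.13] 0.94
[0.02, -0.07, 0.13] 0.94
[0.01, -0.07, 0.13] 0.94
[0.01, -0.07, 0.13] 0.94
--
[0.0, 0.0, 0.42] -0.0
[0.0, 0.0, 0.42] -0.0
--
```

>>> apply_moves([
  {"translation":[0.04,-0.06,0.13],"twist":0.94,"hand":1},
  {"translation":[0.04,-0.06,0.13],"twist":0.94,"hand":1},
  {"translation":[0.03,-0.06,0.13],"twist":0.94,"hand":1},
  {"translation":[0.02,-0.07,0.13],"twist":0.94,"hand":1},
  {"translation":[0.02,-0.07,0.13],"twist":0.94,"hand":1},
  {"translation":[0.01,-0.07,0.13],"twist":0.94,"hand":1},
  {"translation":[0.01,-0.07,0.13],"twist":0.94,"hand":1},
])

```text
time: 7.3
tool_pos: [0.5495, -0.2901, 0.0885]
tool_rot: [-0.001, 0.868, 0.497, -0.0]
contact_force: [-0.7, -0.4, -0.1]
gripper_width: 1.002
grasp_force: 0.0
```

>>> apply_moves([
  {"translation":[0,0,0.3],"twist":0,"hand":1},
  {"translation":[0,0,0.3],"twist":0,"hand":1},
  {"translation":[0,0,0.12],"twist":0,"hand":1},
  {"translation":[0,0,0.08],"twist":0,"hand":1},
  {"translation":[0,0,0.04],"twist":0,"hand":1},
  {"translation":[0,0,0],"twist":0,"hand":1},
])

```text
time: 7.9
tool_pos: [0.5514, -0.2917, 0.0088]
tool_rot: [0.0, 0.867, 0.499, 0.0]
contact_force: [-3.3, 3.5, 9.8]
gripper_width: 0.999
grasp_force: 5.1
```

Run:
```python
from h import *
t=tool();print(t[0],w2r(t[0]),np.degrees(t[1]),t[2]['contact_force'])
bar()
```

```text
[ 0.55138092 -0.29165581  0.00884447] [-113.81488955   29.2249311 ] -30.171763444476092 [-3.32279882  3.4896388   9.79847837]
bar centre [-88.5  11.7] alpha 37.7 size [ 25.1 157. ] npx 25145
```

>>> apply_moves([
  {"translation":[0,0,-0.04],"twist":0,"hand":1},
  {"translation":[0,0,-0.04],"twist":0,"hand":1},
  {"translation":[0.06,0,0],"twist":0,"hand":1},
  {"translation":[0.06,0,0],"twist":0,"hand":1},
  {"translation":[0.07,0,0],"twist":0,"hand":1},
  {"translation":[0.07,0,0],"twist":0,"hand":1},
  {"translation":[0.07,0,0],"twist":0,"hand":1},
  {"translation":[0.07,0,0],"twist":0,"hand":1},
])

```text
time: 8.8
tool_pos: [0.5708, -0.2563, 0.0142]
tool_rot: [-0.0, 0.867, 0.499, -0.0]
contact_force: [-1.0, -2.0, 1.5]
gripper_width: 1.002
grasp_force: 1.0
```

Run:
```python
from h import *
t=tool();print(t[0],w2r(t[0]),np.degrees(t[1]),t[2]['contact_force'])
bar();save('wrist','w3')
```

```text
[ 0.57080946 -0.25629533  0.0142475 ] [-81.29285632   5.34713443] -30.181930410096776 [-0.96845304 -2.0259163   1.46911644]
bar centre [-58.7  -9.7] alpha 37.6 size [ 25.4 157.2] npx 23040
```

View pics/w3.png

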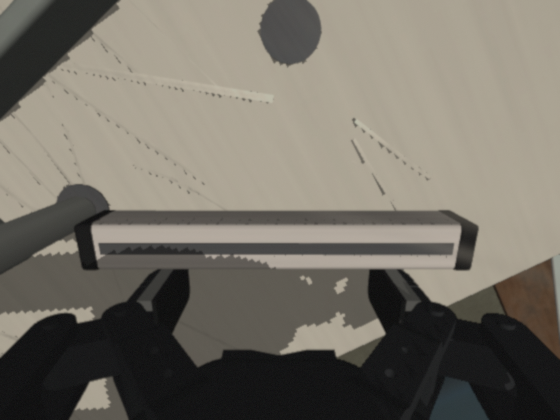

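Bar at (-59,-10), 38°, seated squarely on both fingers; its near end is just beside the post foot (82,200), so I'll add a slight shift away from the post.

>>> apply_moves([
  {"translation":[0.06,0.02,0],"twist":0,"hand":1},
  {"translation":[0.06,0.02,0],"twist":0,"hand":1},
  {"translation":[0.06,0.02,0],"twist":0,"hand":1},
  {"translation":[0.06,0.01,0],"twist":0,"hand":1},
  {"translation":[0.06,0.01,0],"twist":0,"hand":1},
  {"translation":[0,0,0],"twist":0,"hand":1},
])

```text
time: 9.55
tool_pos: [0.5932, -0.2342, 0.0145]
tool_rot: [0.0, 0.867, 0.499, 0.0]
contact_force: [0.1, 0.5, 0.2]
gripper_width: 1.003
grasp_force: 0.0
```

Run:
```python
from h import *
t=tool();print(t[0],w2r(t[0]),np.degrees(t[1]),t[2]['contact_force'])
bar();
```

```text
[ 0.59323952 -0.23423841  0.01445642] [-62.35235263 -19.77004256] -30.150544783360893 [0.08496066 0.54650817 0.22349485]
bar centre [-40.6 -34.1] alpha 37.7 size [ 25.4 157.4] npx 23095
```

Run:
```python
from h import *
a=r2w(-108.5,-121.5); t=tool()[0]; b=r2w(-78,-8); plan([(*b,.06,-30.2),(*a,.08,-30.2),(*a,.027,-30.2)])
```

```text
[-0.09, 0.0, -0.23] 0.0
[-0.09, 0.0, -0.23] 0.0
--
[0.15, 0.36, -0.07] -0.0
[0.15, 0.36, -0.07] -0.0
[0.15, 0.36, -0.07] -0.0
--
[0.0, 0.0, 0.27] -0.0
[0.0, 0.0, 0.27] -0.0
--
```

>>> apply_moves([
  {"translation":[-0.2,0,0],"twist":0,"hand":1},
  {"translation":[0,0,-0.4],"twist":0,"hand":1},
  {"translation":[0,0,-0.3],"twist":0,"hand":0},
  {"translation":[0.15,0.36,0],"twist":0,"hand":0},
  {"translation":[0.15,0.36,0],"twist":0,"hand":0},
  {"translation":[0.17,0.36,0],"twist":0,"hand":0},
  {"translation":[0,0,0],"twist":0,"hand":0},
  {"translation":[0,0,0],"twist":0,"hand":0},
])

```text
time: 10.45
tool_pos: [0.6996, -0.266, 0.0838]
tool_rot: [-0.0, 0.867, 0.499, -0.0]
contact_force: [-0.3, -0.5, -0.2]
gripper_width: 0.006
grasp_force: 0.0
```

Run:
```python
from h import *
t=tool();print(t[0],w2r(t[0]),np.degrees(t[1]),t[2]['gripper_width'])
bar()
plan([(*r2w(-108.5,-121.5),.027,-30.2)])
```

```text
[ 0.69963794 -0.26595866  0.08375436] [-107.68901066 -121.11788632] -30.179353298696142 0.00576057219828349
bar centre [ 38.4 -80.2] alpha 30.0 size [52.8 92.7] npx 6876
[0.0, 0.01, 0.29] -0.0
[0.0, 0.01, 0.29] -0.0
--
```

>>> apply_moves([
  {"translation":[0,0,0.29],"twist":0,"hand":0},
  {"translation":[0,0,0.22],"twist":0,"hand":0},
  {"translation":[0,0,0.05],"twist":0,"hand":0},
  {"translation":[0,-0.07,0],"twist":0,"hand":0},
  {"translation":[0,-0.07,0],"twist":0,"hand":0},
  {"translation":[0,-0.07,0],"twist":0,"hand":0},
  {"translation":[0,-0.07,0],"twist":0,"hand":0},
  {"translation":[0,-0.07,0],"twist":0,"hand":0},
])

```text
time: 11.35
tool_pos: [0.6699, -0.2487, 0.0302]
tool_rot: [0.002, 0.867, 0.499, 0.001]
contact_force: [0.4, -0.8, 0.3]
gripper_width: 0.002
grasp_force: 1.0
```

Run:
```python
from h import *
t=tool();print(t[0],w2r(t[0]),np.degrees(t[1]),t[2]['contact_force'])
f=save('wrist','w4');g=save('top','t4')
m=mask('top','bar');print(None if m is None else m.sum())
c=cv2.resize(g[165:275,270:400],None,fx=4,fy=4,interpolation=cv2.INTER_CUBIC)
c=np.vstack([f[:420],np.pad(c[:180],((0,0),(0,40),(0,0)))]) if 0 else np.hstack([cv2.resize(f,(400,300)),c[:300,:400] if 0 else cv2.resize(c,(354,300))])
cv2.imwrite('pics/c4.png',c[...,::-1])
```

```text
[ 0.66986457 -0.24865817  0.03022566] [-86.65032084 -93.85739157] -30.19274680059047 [ 0.44145976 -0.8206961   0.33409008]
None
```

View pics/c4.png

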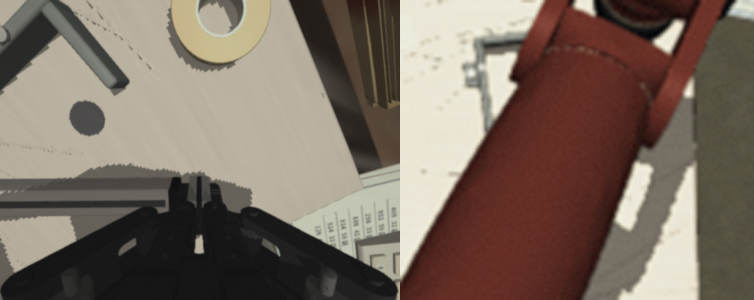

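The shut fingertips (195,190) press squarely on the bar's end plug, and the bar has moved about 18 mm along its axis. I'll keep pushing.

>>> apply_moves([
  {"translation":[0,-0.06,0],"twist":0,"hand":0},
  {"translation":[0,-0.06,0],"twist":0,"hand":0},
  {"translation":[0,-0.06,0],"twist":0,"hand":0},
  {"translation":[0,-0.06,0],"twist":0,"hand":0},
])

```text
time: 11.9
tool_pos: [0.6483, -0.2362, 0.0286]
tool_rot: [0.0, 0.867, 0.499, 0.0]
contact_force: [2.0, -0.3, 1.8]
gripper_width: -0.001
grasp_force: 1.0
```

Run:
```python
from h import *
t=tool();print(t[0],w2r(t[0]),np.degrees(t[1]),t[2]['contact_force'])
f=save('wrist','w5')
m=bar();ys,xs=np.nonzero(m)
# long edge direction of the visible bar (upper edge) in pixels
cols=np.unique(xs);top=np.array([ys[xs==c].min() for c in cols])
print(cols.min(),cols.max(),np.polyfit(cols,top,1))
p=pix2w('wrist',[(cols[5],top[5]),(cols[-40],top[-40])],.022);print([w2r(q).round(1) for q in p])
```

```text
[ 0.64830355 -0.23620242  0.02857222] [-71.48685835 -74.10663582] -30.19647924049866 [ 1.99623236 -0.27917845  1.76469329]
bar centre [-25.4 -17.9] alpha 36.9 size [ 28.7 121.1] npx 12802
0 254 [-1.11842867e-02  2.52279228e+02]
[array([15.9, 14.9]), array([-40.5, -60.6])]
```

>>> apply_moves([
  {"translation":[0,-0.05,0],"twist":0,"hand":0},
  {"translation":[0,-0.05,0],"twist":0,"hand":0},
  {"translation":[0,-0.04,0],"twist":0,"hand":0},
  {"translation":[0,-0.04,0],"twist":0,"hand":0},
])

```text
time: 12.45
tool_pos: [0.6325, -0.227, 0.0281]
tool_rot: [-0.0, 0.867, 0.499, -0.0]
contact_force: [1.4, -0.6, -0.8]
gripper_width: -0.001
grasp_force: 0.8
```

Run:
```python
from h import *
t=tool();print(t[0],w2r(t[0]),np.degrees(t[1]),t[2]['contact_force'])
f=save('wrist','w6')
m=bar();ys,xs=np.nonzero(m)
cols=np.unique(xs);top=np.array([ys[xs==c].min() for c in cols])
print(cols.min(),cols.max(),np.polyfit(cols,top,1))
```

```text
[ 0.63248647 -0.22702049  0.02810161] [-60.3189314  -59.62335255] -30.19513643930082 [ 1.38768894 -0.63338744 -0.79180063]
bar centre [-15.2  -3. ] alpha 36.3 size [ 28.5 121.7] npx 12545
0 253 [-2.32200166e-02  2.55618434e+02]
```

View pics/w6.png

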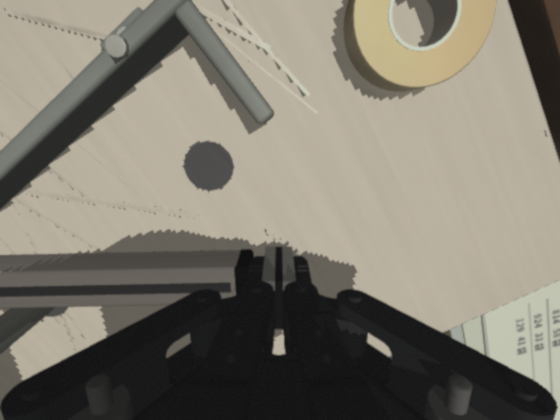

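The bar is still squarely at the fingers (plug at about (240,285)) with its angle nearly unchanged. A little more, watching force and angle.

>>> apply_moves([
  {"translation":[0,-0.04,0],"twist":0,"hand":0},
  {"translation":[0,-0.04,0],"twist":0,"hand":0},
  {"translation":[0,0,0],"twist":0,"hand":0},
])

```text
time: 12.9
tool_pos: [0.6306, -0.2253, 0.0316]
tool_rot: [0.006, 0.867, 0.498, 0.004]
contact_force: [11.2, -4.3, -0.0]
gripper_width: -0.004
grasp_force: 5.6
```

Run:
```python
from h import *
t=tool();print(t[0],w2r(t[0]),np.degrees(t[1]),t[2]['contact_force'])
f=save('wrist','w7')
m=bar();ys,xs=np.nonzero(m)
cols=np.unique(xs);top=np.array([ys[xs==c].min() for c in cols])
print(cols.min(),cols.max(),np.polyfit(cols,top,1))
```

```text
[ 0.63059055 -0.22532351  0.03158682] [-58.38900602 -57.96515354] -30.210835568219462 [11.21165549 -4.2843436  -0.0233464 ]
bar centre [-14.   -0.2] alpha 36.3 size [ 29.  123.5] npx 12667
0 254 [-2.64944708e-02  2.55823621e+02]
```

Force rises and motion stops: back off and look at where the near end stands.

>>> apply_moves([
  {"translation":[0,0.1,0],"twist":0,"hand":0},
  {"translation":[0,0.1,0],"twist":0,"hand":0},
  {"translation":[0,0,-0.4],"twist":0,"hand":0},
  {"translation":[-0.3,-0.3,-0.4],"twist":0,"hand":0},
  {"translation":[-0.3,-0.35,-0.4],"twist":0,"hand":0},
  {"translation":[0,-0.3,-0.3],"twist":0,"hand":0},
  {"translation":[0,0,0],"twist":0,"hand":0},
])

```text
time: 13.75
tool_pos: [0.5451, -0.2349, 0.1705]
tool_rot: [0.003, 0.867, 0.498, 0.002]
contact_force: [1.1, 0.2, 0.3]
gripper_width: 0.001
grasp_force: 0.0
```

Run:
```python
from h import *
t=tool();print(t[0],w2r(t[0]),np.degrees(t[1]))
f=save('wrist','w8')
bar()
```

```text
[ 0.5450758  -0.23491221  0.17051415] [-56.73375628  28.06957964] -30.24370384850264
bar centre [-4.4 18.9] alpha 35.3 size [ 22.5 158.4] npx 4659
```

View pics/w8.png

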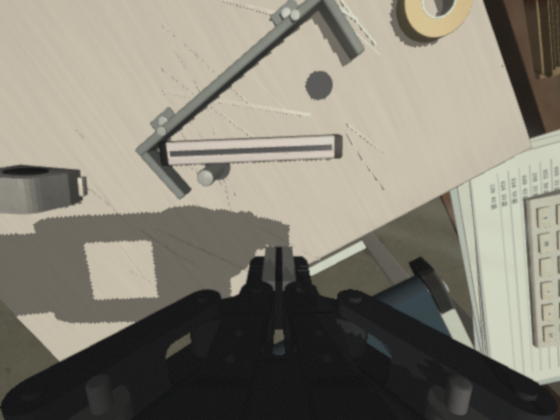

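The bar's near end sits in the corner of rail and near cheek, behind the post (208,175); the far end (340,146) is still outside. Now swing it in.

Run:
```python
from h import *
a=r2w(-62,-2); plan([(*a,.08,-29),(*a,.029,-28.5)])
print('push')
import h
h.tool=lambda:(np.array([*a,.029]),np.radians(-28.5),0)
plan([(*r2w(-50,-10),.029,-28.5),(*r2w(-15,-28),.029,-9),(*r2w(14,-40),.029,7.5)],step=.007)
```

```text
[0.05, 0.09, 0.28] -0.07
[0.05, 0.09, 0.28] -0.07
[0.04, 0.09, 0.28] -0.07
--
[0.0, 0.0, 0.26] -0.04
[0.0, 0.0, 0.26] -0.04
--
push
[0.05, -0.0, -0.0] -0.0
[0.05, -0.0, -0.0] -0.0
[0.05, -0.0, -0.0] -0.0
--
[0.06, -0.01, -0.0] -0.57
[0.07, -0.01, -0.0] -0.57
[0.07, -0.0, -0.0] -0.57
[0.07, 0.0, -0.0] -0.57
[0.07, 0.0, -0.0] -0.57
[0.07, 0.01, -0.0] -0.57
--
[0.06, 0.01, -0.0] -0.58
[0.06, 0.01, -0.0] -0.58
[0.06, 0.01, -0.0] -0.58
[0.06, 0.02, -0.0] -0.58
[0.06, 0.02, -0.0] -0.58
--
```

>>> apply_moves([
  {"translation":[0.05,0.09,0.28],"twist":-0.07,"hand":0},
  {"translation":[0.05,0.09,0.28],"twist":-0.07,"hand":0},
  {"translation":[0.04,0.09,0.28],"twist":-0.07,"hand":0},
  {"translation":[0,0,0.3],"twist":0,"hand":0},
  {"translation":[0,0,0.2],"twist":0,"hand":0},
  {"translation":[0,0,0.04],"twist":0,"hand":0},
  {"translation":[0,0,0],"twist":0,"hand":0},
])

```text
time: 14.6
tool_pos: [0.5747, -0.235, 0.0252]
tool_rot: [-0.002, 0.862, 0.508, -0.001]
contact_force: [-0.4, -0.2, -0.3]
gripper_width: 0.003
grasp_force: 0.0
```

>>> apply_moves([
  {"translation":[0.05,0,-0.03],"twist":0,"hand":0},
  {"translation":[0.05,0,0],"twist":0,"hand":0},
  {"translation":[0.05,0,0],"twist":0,"hand":0},
  {"translation":[0.06,-0.01,0],"twist":-0.57,"hand":0},
  {"translation":[0.07,-0.01,0],"twist":-0.57,"hand":0},
  {"translation":[0.07,0,0],"twist":-0.57,"hand":0},
  {"translation":[0.07,0,0],"twist":-0.57,"hand":0},
])

```text
time: 15.3
tool_pos: [0.5927, -0.1967, 0.0315]
tool_rot: [0.001, 0.797, 0.603, 0.0]
contact_force: [1.0, -1.0, -0.3]
gripper_width: -0.001
grasp_force: 0.5
```

Run:
```python
from h import *
t=tool();print(t[0],w2r(t[0]),np.degrees(t[1]),t[2]['contact_force'])
bar();save('wrist','w9')
plan([(*r2w(-15,-28),.029,-9),(*r2w(14,-40),.029,7.5)],step=.007)
```

```text
[ 0.59273777 -0.19674606  0.03149727] [-25.11526558 -24.16631579] -15.778997573399579 [ 0.97985201 -1.00589722 -0.25764327]
bar centre [15.7  9.6] alpha 20.1 size [ 25.2 158.4] npx 17551
[0.05, 0.0, 0.01] -0.61
[0.05, 0.0, 0.01] -0.61
--
[0.06, 0.01, -0.0] -0.58
[0.06, 0.01, -0.0] -0.58
[0.06, 0.01, -0.0] -0.58
[0.06, 0.02, -0.0] -0.58
[0.06, 0.02, -0.0] -0.58
--
```

View pics/w9.png

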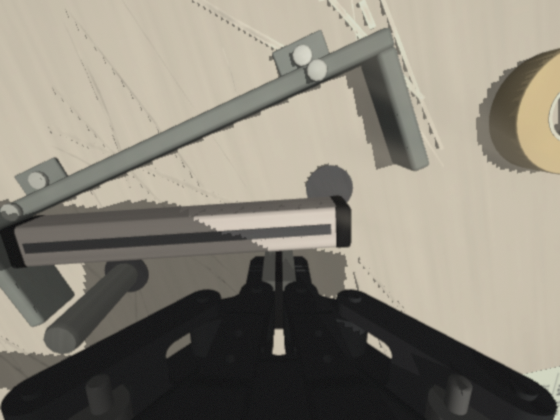

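Bar at 20°, near end behind the post, far end (345,222) heading inside the cheek tip (420,165). Continuing.

>>> apply_moves([
  {"translation":[0.05,0,0.01],"twist":-0.61,"hand":0},
  {"translation":[0.05,0,0.01],"twist":-0.61,"hand":0},
  {"translation":[0.06,0.01,0],"twist":-0.58,"hand":0},
  {"translation":[0.06,0.01,0],"twist":-0.58,"hand":0},
  {"translation":[0.06,0.01,0],"twist":-0.58,"hand":0},
  {"translation":[0.05,0.01,0],"twist":-0.58,"hand":0},
  {"translation":[0.03,0.01,0],"twist":-0.58,"hand":0},
  {"translation":[0,0,0],"twist":0,"hand":0},
])

```text
time: 16.25
tool_pos: [0.6009, -0.1615, 0.0288]
tool_rot: [0.0, 0.659, 0.753, 0.0]
contact_force: [0.4, -0.2, 0.0]
gripper_width: -0.002
grasp_force: 0.0
```

Run:
```python
from h import *
t=tool();print(t[0],w2r(t[0]),np.degrees(t[1]),t[2]['contact_force'])
bar()
```

```text
[ 0.60089413 -0.16149234  0.02880313] [  8.77224318 -36.85443614] 7.627024505412182 [ 0.38913633 -0.17629461  0.0445664 ]
bar centre [36.1  7.1] alpha 1.4 size [157.9  25. ] npx 18072
```

>>> apply_moves([
  {"translation":[0.03,0,0],"twist":0,"hand":0},
  {"translation":[0.03,0,0],"twist":0,"hand":0},
  {"translation":[0.02,0,0],"twist":0,"hand":0},
  {"translation":[0,0,0],"twist":0,"hand":0},
])

```text
time: 16.75
tool_pos: [0.5995, -0.1539, 0.0285]
tool_rot: [0.0, 0.658, 0.753, -0.0]
contact_force: [-0.5, -3.7, 1.0]
gripper_width: -0.001
grasp_force: 1.3
```

Run:
```python
from h import *
t=tool();print(t[0],w2r(t[0]),np.degrees(t[1]),t[2]['contact_force'])
bar()
```

```text
[ 0.59948297 -0.1538764   0.02854333] [ 16.50721637 -36.44942735] 7.683710307754151 [-0.45634755 -3.7405652   1.03609402]
bar centre [39.4  7.8] alpha -0.2 size [157.7  18.9] npx 13692
```

>>> apply_moves([
  {"translation":[-0.08,0,0],"twist":0,"hand":0},
  {"translation":[0,-0.3,0],"twist":0,"hand":0},
  {"translation":[0,-0.3,0],"twist":0,"hand":0},
  {"translation":[0.04,0,0],"twist":0,"hand":0},
  {"translation":[0.03,0,0],"twist":0,"hand":0},
  {"translation":[0.02,0,0],"twist":0,"hand":0},
  {"translation":[0,0,0],"twist":0,"hand":0},
])

```text
time: 17.55
tool_pos: [0.5412, -0.1615, 0.0294]
tool_rot: [0.002, 0.658, 0.753, 0.0]
contact_force: [1.6, -2.8, 4.6]
gripper_width: -0.001
grasp_force: 2.2
```

>>> apply_moves([
  {"translation":[-0.15,0,0],"twist":0,"hand":0},
  {"translation":[-0.2,0.1,-0.3],"twist":0,"hand":0},
  {"translation":[-0.2,0.1,-0.4],"twist":0,"hand":0},
  {"translation":[-0.2,0.05,-0.4],"twist":0,"hand":0},
  {"translation":[0,0,0],"twist":0,"hand":0},
])

```text
time: 18.05
tool_pos: [0.579, -0.2353, 0.1454]
tool_rot: [0.006, 0.659, 0.752, 0.002]
contact_force: [0.1, -1.2, 0.5]
gripper_width: 0.001
grasp_force: 0.0
```

Run:
```python
from h import *
t=tool();print(t[0],w2r(t[0]),np.degrees(t[1]))
bar();f=save('wrist','w10')
m,_=barrect(n='rack',z=.026);print(m)
```

```text
[ 0.57901113 -0.23532597  0.14539319] [-61.57343412  -5.52142023] 7.584028411572598Traceback (most recent call last):
  File "<stdin>", line 3, in <module>
  File "h.py", line 45, in bar
    grab_frame(cam);r,m=barrect(cam);b=cv2.boxPoints(r)
                        ~~~~~~~^^^^^
  File "h.py", line 40, in barrect
    m=mask(cam,n); ys,xs=np.nonzero(m)
                         ~~~~~~~~~~^^^
    return _wrapfunc(a, 'nonzero')
    return _wrapit(obj, method, *args, **kwds)
    result = getattr(arr, method)(*args, **kwds)
ValueError: Calling nonzero on 0d arrays is not allowed. Use np.atleast_1d(scalar).nonzero() instead.
```

Run:
```python
from h import *
f=save('wrist','w10')
for k in range(2):
    try: bar()
    except Exception as e: print('miss')
```

```text
miss
bar centre [37.2  7.9] alpha -0.2 size [158.8  20.8] npx 6660
```

View pics/w10.png

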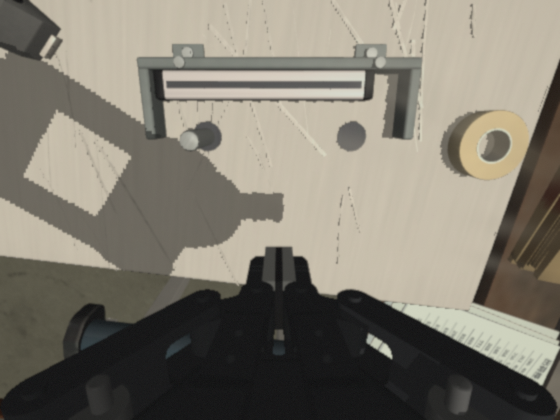

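The bar (157,85)–(372,85) lies flat against the rail between the cheeks, behind the post (190,140). The measured centre is (37,8) at -0.2°, so I'm handing in.

```bash
python3 -c "
from plant import *
print(job_done())"
```

```text
the job is handed in; nothing more can be done
None
```

The job is handed in: the last camera check showed the bar flat against the back rail, about 8 mm off centre and within 0.2° of parallel; no verdict came back.

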